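# Load the crucible and swing the hearth brick shut

## Robot

A 6-joint arm with a two-finger parallel gripper is mounted at the origin on the work surface. World frame = base frame: x ahead of the robot, y to its left, z up, the work surface at z = 0. Lengths are in m, angles in rad, forces in N, time in s.
With the tool pointing down it reaches from about 0.35 to 0.975 m from the base axis. Payload 4.9 kg.
Tool frame: the origin (TCP) lies at the very end of the fingers, on their centre line; the grasp point (between the pads) lies manip.grip_point_offset behind it (manip.grip_point_offset is the distance from the TCP to the grasp point, in m); z points along the fingers, y is the direction in which the jaws open and shut (so a half turn about z gives the same grasp; the last joint's range is limited). The gripper opens to 85 mm and grips with 20 to 120 N. Pads are 22 mm wide; open, the fingers measure 114 mm over their backs; the gripper's body (76 mm by 85 mm) begins 54 mm behind the grasp point. The pads swing forward as they close: fully open they stand 13 mm farther back than shut.
Start: joints at [1.117, 0.053, 1.613, -0, 1.476, -0.119], TCP at [0.205, 0.59, 0.231] pointing down, gripper open.
Joint ranges: [-3.01, 3.01], [-1.01, 2.22], [0.06, 2.58], [-1.02, 4.17], [0.09, 2.62], [-3.14, 3.14]. Speed limits (rad/s): [2.57, 2.57, 3.14, 3.14, 3.14, 3.14].

## Interface

Orientations are given as a unit quaternion [w, x, y, z].
In Python, from plant import status, grab_frame, camera_params, ticket, boxes_of, outline_of, manip gives the robot as it stands. The module is installed in compiled form; this text tells all that it offers.
- The arm moves only by the tool play_rows, never from a script. Its argument "deltas" is a list of rows, each a list of 2 entries, a list of its own where there are three numbers: the shift along the world's x, y, z in m, then the turn about the world's z in rad. A call has 1 to 5 rows; each row is the pose to reach, as a shift and turn from the pose commanded when the call began; what a row does not reach only later rows make up. A row lasts 1/8 s, in which the tool goes at most 62.5 mm and 10.7 degrees, less where a joint would pass 70% of its speed; a pose out of reach is approached as far as the arm can. A call with a gripper value outside its range is refused whole. "grip" is the opening, from -1 (shut) to 1 (fully open), set as the call begins (left out, the last holds). The fingers move at their own pace and stop on an object; the grip force is fixed at half the most. Time passes only in rows, so rows that repeat a pose let the fingers close. It gives the time, the measured TCP pose, the force and the opening at its end, in the units of the state.
- status.state(): the state, without advancing time (a new reading comes with each control period).
- grab_frame(name): name is "scene" or "top" or "wrist"; returns (picture, depth): 480x640x3 uint8, blue, green, red; 480x640 float32, m along the optical axis (not along the pixel's ray), 0 where there is no reading.
- camera_params(name): a dict with "mtx" (3x3 intrinsics, pixels), "world_from_camera" (4x4, takes a point from camera to world coordinates). Camera axes: x right, y up, looking along -z (the intrinsics and any distortion apply to the point x, -y, -z); pixel columns grow to the right and rows downward; lengths in m; the calibration is good to about 2 mm. The wrist camera is an equidistant fisheye: a pixel r from the principal point sees the ray r / f radians off the axis. A picture is of the moment at which its call begins: read the wrist's pose just before it. camera_params takes no time and is no camera call; for the wrist camera it gives the pose at the moment of the call.
- ticket.job_done(): hands the job in, once; it reports no verdict.
Trained networks look in the newest picture that a camera, given by its name, has taken for a name from the list of things; names that differ only in an ending like _2 or _b are one class to them, and where a whole thing is asked for, a point or a joint stands for the part that bears it (a point fixed in the world has none). Each returns a list of dicts, best first, with "confidence" (0 to 1); they miss things now and then, are a little off and sometimes report something else, mostly with a low value. They report only what shows in the picture. A call takes as long as a camera call. They do not tell look-alikes from the thing itself.
- boxes_of(camera, name): "box" ([left, top, right, bottom] in pixels, round what is visible of it).
- outline_of(camera, name): "region" (480x640 bool, what is visible of it) and "box" ([left, top, right, bottom] in pixels, round what is visible of it).
The state is a dict: "time": time; "joint_pos": joint angles; "joint_vel": joint speeds; "joint_efforts": joint torques, N m; "tool_pos": TCP position; "tool_rot": TCP orientation; "contact_force": force on the tool from outside, world axes, zero at the start; "ft_torque": the same for the moment, N m; "gripper_width": opening from 0.0 (shut) to 1.0 (fully open).
Only numpy, scipy, OpenCV 4.12 (cv2) and the standard library are available. Lean on these libraries where they do the work, as an engineer would, in place of code of your own. Each camera call takes 0.05 s, during which the arm holds its last target.

## Task

Get the melting hearth ready for the torch: take the dark crucible from the bench and stand it upright in the middle of the hearth floor, setting it down rather than dropping it. Then push the front brick a quarter turn round its pivot bolt until it lies square across the mouth of the hearth, close against the wall ends, and leave everything else on the bench where it is.

Things in the scene. Friction and masses are not known exactly. Their poses are not given: they have to be found in the camera images.
- hearth: Fixed U of cream firebricks, placed and turned differently each time. Origin: on the bench, on the axis of its upright steel pivot bolt (12 mm; washer 30 mm and nut on top, 77 mm high). z up; the mouth looks to -y. Walls 64 mm high from y 28 mm (wall ends at the mouth) to 200: near wall x -20 to 37, far wall x 167 to 224. Back brick 114 mm high, y 200 to 264, x -13 to 217.
- hearth_floor (a point): Centre of the top of the hearth's floor tile (12 mm thick, filling the 130 x 172 mm space between the walls), 12 mm above the bench; at x 102, y 114 mm in the hearth's frame, same axes.
- hearth_mouth (a point): Middle of the hearth's mouth, on the bench, in line with the wall ends: x 102, y 28 mm in the hearth's frame, same axes. The shut brick's inner face lies 3 mm outside this line; the wall ends stop the brick about 1 degree past parallel.
- brick: Loose flat cream firebrick 230 x 114 x 64 mm, about 0.8 kg, the hearth's bolt standing in a hole by its heel corner (2 mm play). Origin: hole axis, underside. x along its length: heel end -25, free end 205 mm; y across: inner face +25, outer face -89 mm. Starts swung out, yaw -80 to -92 degrees to the hearth; shut when its axes are parallel to the hearth's. Slides on the bench, stays where left.
- brick_corner (a point): The brick's free corner diagonally opposite the bolt, top edge: x 205, y -89, z 64 mm in the brick's frame. Pushing the outer face here towards the brick's +y swings it shut, counter-clockwise from above.
- crucible: Dark grey open crucible, a round cup 50 mm high, 42 mm diameter at the foot and 52 mm at the rim, wall 5 mm, 0.14 kg. Origin: centre of its underside, z up. Stands on the bench to the right, in a row with the charcoal block and the flux dish, in any order, about 100 mm apart.
- charcoal: Bystander: black charcoal block 70 x 42 x 32 mm high, loose. Origin: centre of its underside.
- flux_dish: Bystander: blue ceramic dish with a white flux cone, 60 mm diameter, 46 mm high, loose. Origin: centre of its underside.
- flask: Bystander: steel casting flask, 80 mm base, 90 mm high, loose, beyond the hearth. Origin: centre of its underside.
- tweezers: Bystander: steel tweezers 162 mm long lying flat, 11 mm high, loose, beyond the hearth. Origin: middle of the underside.
- file_a: Bystander: file with yellow handle, 260 mm long, lying on the bench at the left. Origin: under the ferrule, where handle and blade meet.
- file_b: Bystander: second file with yellow handle, 280 mm long, beside the first. Origin: under the ferrule.
Not all that is in view belongs to the job. What is shaped like the crucible but yellow is not meant.

How it is judged:
On the way, in this order (a step that is already met when the one before it is completed fails the run):
1. the crucible stands upright and released in the middle of the hearth floor (within 30 mm of its centre) (horizontal distance between crucible and hearth_floor below 0.03 m and z of crucible in the frame of hearth_floor below 0.005 m and angle between crucible's own z axis and vertical below 0.1 rad and contact force between the fingers and crucible below 0.1 N and linear speed of crucible below 0.03 m/s), for 0.2 s.
2. the brick is shut: parallel to the hearth within 0.04 rad, on its bolt (angle between the x axis of brick and the x axis of hearth, either way round below 0.04 rad and x of brick_corner in the frame of hearth above 0.15 m and horizontal distance between brick and hearth below 0.008 m), for 0.2 s.
At the end, for the whole second after the job is handed in: The crucible stands upright on the hearth's floor tile within 30 mm of its centre, and the brick lies flat on the bench, on its bolt, square across the mouth within 0.04 rad (about 8 mm at its free end); both at rest and released, bystanders not moved (all of step 2 and horizontal distance between crucible and hearth_floor below 0.03 m and z of crucible in the frame of hearth_floor between -0.005 and 0.005 m and angle between crucible's own z axis and vertical below 0.1 rad and linear speed of each of crucible, brick below 0.02 m/s and angle between brick's own z axis and vertical below 0.05 rad); the robot touches nothing.
It fails at once if a bystander is moved by more than 20 mm (distance of any of charcoal, flux_dish, flask, tweezers, file_a, file_b from where it was at the start of the episode above 0.02 m).
It fails at once if the crucible is tipped over (angle between crucible's own z axis and vertical above 0.8 rad).
It fails at once if the crucible is dropped (falls faster than 0.5 m/s while not held) (contact force between the fingers and crucible below 0.05 N and linear speed of crucible above 0.5 m/s).
It also fails if it takes over 64 s, if anything falls off the work surface, if the arm or the gripper's body presses on something with over 40 N, if the wrist force passes 120 N, or if a joint passes its speed limit or range.

## Working session

There is one attempt and no reset: what is moved stays moved. The work goes in short steps, Python scripts to look and compute and a tool call to move; the robot and the scene stay as the last step left them, time stands still between calls to the robot, and variables do not carry over. Pictures are saved under pics/ and viewed, and the job is handed in when it is done.

Besides the shell and the picture viewer there is one more tool, called after "Request:" as a command line: name --argument value ..., lists and objects as JSON in quotes. play_rows: Moves the arm, as the interface text tells. Its arguments: {"type":"object","properties":{"deltas":{"type":"array"},"grip":{"type":"number"}},"required":["deltas"]}

```bash
mkdir -p pics; ls; cat > h.py <<'E'
import numpy as np, cv2
from plant import status, grab_frame, camera_params, ticket, boxes_of, outline_of, manip
def world(cam,depth,us,vs):
    p=camera_params(cam);K=p["mtx"];T=p["world_from_camera"]
    us=np.asarray(us);vs=np.asarray(vs);d=depth[vs,us]
    X=(us-K[0,2])/K[0,0]*d;Y=-(vs-K[1,2])/K[1,1]*d
    P=np.stack([X,Y,-d,np.ones_like(d)],-1)@np.asarray(T).T
    return P[...,:3]
def cloud(cam,depth):
    v,u=np.mgrid[0:480,0:640]
    return world(cam,depth,u,v)
E
python3 - <<'E'
from h import *
s=status.state();print({k:np.round(v,3) for k,v in s.items()},manip.grip_point_offset)
for c in("scene","top"):
    im,d=grab_frame(c);cv2.imwrite(f"pics/{c}0.png",im);np.save(f"{c}0.npy",d)
    for n in("crucible","brick","hearth"):
        print(c,n,[(np.round(b["box"]),round(b["confidence"],2)) for b in boxes_of(c,n)])
E
```

```text
pics
{'time': np.float64(0.0), 'joint_pos': array([ 1.117,  0.053,  1.614, -0.   ,  1.476, -0.119]), 'joint_vel': array([-0.002,  0.001, -0.001,  0.001, -0.   ,  0.   ]), 'joint_efforts': array([-0.0000e+00, -3.9369e+01, -3.7018e+01, -0.0000e+00,  7.0000e-03,
       -0.0000e+00]), 'tool_pos': array([0.205, 0.59 , 0.23 ]), 'tool_rot': array([-0.   ,  0.167,  0.986, -0.001]), 'contact_force': array([-0.586,  0.219, -1.01 ]), 'ft_torque': array([ 0.001,  0.038, -0.015]), 'gripper_width': np.float64(1.003)} 0.0187
scene crucible [(array([153., 359., 183., 393.]), 0.89), (array([248., 334., 270., 364.]), 0.8), (array([198., 335., 225., 362.]), 0.78)]
scene brick [(array([212., 217., 290., 301.]), 0.96)]
scene hearth [(array([275., 162., 369., 254.]), 0.84)]
top crucible [(array([484., 228., 507., 248.]), 0.7), (array([450., 224., 470., 240.]), 0.59), (array([335., 250., 421., 315.]), 0.53), (array([429., 196., 448., 214.]), 0.51)]
top brick [(array([332., 245., 422., 315.]), 0.93)]
top hearth [(array([232., 219., 350., 329.]), 0.81)]
```

View pics/scene0.png

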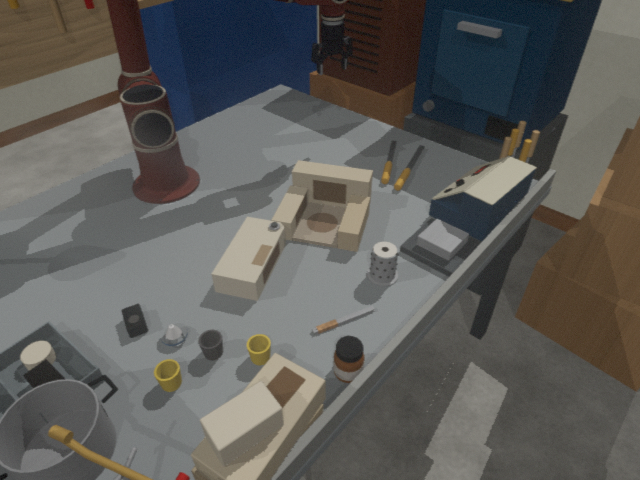

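View pics/top0.png

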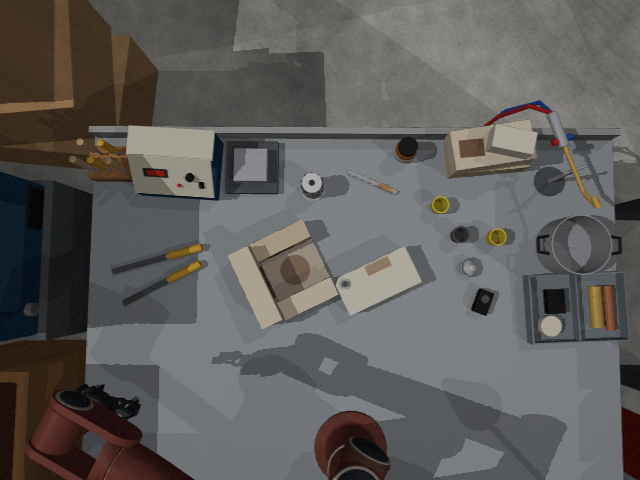

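Both views show the dark crucible at top (459,234) / scene (211,345), with yellow look-alikes at top (440,204) and (497,237). The bolt is at top (345,284), and the brick is swung out to the right of it. Next I'll measure the poses.

```bash
cat > fit.py <<'E'
from h import *
from scipy.optimize import minimize
def rectdist(p,x0,x1,y0,y1):
    c=np.array([(x0+x1)/2,(y0+y1)/2]);h=np.array([(x1-x0)/2,(y1-y0)/2])
    q=np.abs(p-c)-h
    return np.linalg.norm(np.maximum(q,0),axis=1)+np.minimum(q.max(1),0)
def loc(P,x,y,t):
    c,s=np.cos(t),np.sin(t);d=P-[x,y];return np.c_[d[:,0]*c+d[:,1]*s,-d[:,0]*s+d[:,1]*c]
E
python3 - <<'E'
from fit import *
import numpy as np
d=np.load("top0.npy");C=cloud("top",d)
im=cv2.imread("pics/top0.png")
for n,(u,v) in dict(bolt=(345,284),cruc=(459,234),cfar=(459,228),char=(484,300),flux=(471,267),back=(250,280),floor=(295,268),wall1=(320,297),wall2=(280,240),brick=(400,290),bench=(430,350)).items():
    print(n,np.round(C[v,u],3))
ds=np.load("scene0.npy");S=cloud("scene",ds)
for n,(u,v) in dict(bolt=(274,226),cruc=(211,340),back=(335,172),floor=(322,225),brick=(250,250)).items(): print('s',n,np.round(S[v,u],3))
E
```

```text
bolt [0.482 0.02  0.074]
cruc [ 0.635 -0.325  0.009]
cfar [ 0.65  -0.317  0.04 ]
char [ 0.438 -0.39   0.034]
flux [ 0.535 -0.35   0.043]
back [0.491 0.287 0.115]
floor [0.528 0.169 0.013]
wall1 [0.444 0.092 0.062]
wall2 [0.608 0.21  0.063]
brick [ 0.466 -0.139  0.064]
bench [ 0.286 -0.239 -0.006]
s bolt [0.491 0.016 0.077]
s cruc [ 0.616 -0.309  0.021]
s back [0.485 0.274 0.116]
s floor [0.529 0.165 0.008]
s brick [ 0.502 -0.082  0.066]
```

```bash
cat >> fit.py <<'E'
from scipy.spatial import cKDTree
def grid(x0,x1,y0,y1,st=.004):
    a,b=np.meshgrid(np.arange(x0,x1+1e-6,st),np.arange(y0,y1+1e-6,st));return np.c_[a.ravel(),b.ravel()]
HR=[(-.020,.037,.028,.200),(.167,.224,.028,.200)];BK=(-.013,.217,.200,.264);BR=(-.025,.205,-.089,.025)
def w(G,x,y,t):
    c,s=np.cos(t),np.sin(t);return np.c_[x+c*G[:,0]-s*G[:,1],y+s*G[:,0]+c*G[:,1]]
def tops(C,box=(.3,.8,-.25,.4)):
    P=C.reshape(-1,3);P=P[(P[:,0]>box[0])&(P[:,0]<box[1])&(P[:,1]>box[2])&(P[:,1]<box[3])]
    return P[(P[:,2]>.055)&(P[:,2]<.072)][:,:2],P[(P[:,2]>.10)&(P[:,2]<.125)][:,:2]
def fit(C,x0,fixedhearth=None):
    m,h=tops(C);tm,th=cKDTree(m),cKDTree(h)
    gw=[grid(*r) for r in HR];gb=grid(*BK);gr=grid(*BR)
    cap=.02
    def cost(q):
        x,y,t,b=q if fixedhearth is None else (*fixedhearth,q[0])
        # inlier distances outside the model
        L=loc(m,x,y,t);B=loc(m,x,y,b)
        dm=np.minimum.reduce([rectdist(L,*r) for r in HR]+[rectdist(B,*BR)])
        dh=rectdist(loc(h,x,y,t),*BK)
        f=lambda v:np.mean(np.clip(v,0,cap)**2)
        c=f(dm)+f(dh)
        M=np.vstack([w(g,x,y,t) for g in gw]+[w(gr,x,y,b)])
        c+=f(np.clip(tm.query(M)[0]-.002,0,1))+f(np.clip(th.query(w(gb,x,y,t))[0]-.002,0,1))
        return c*1e6
    r=minimize(cost,x0,method="Nelder-Mead",options=dict(xatol=1e-4,fatol=1e-3,maxiter=1500))
    return r.x,r.fun
E
python3 - <<'E'
from fit import *
# initial hearth yaw: back direction from bolt: hearth +y axis towards (0.52,0.28)
for n in("top","scene"):
    C=cloud(n,np.load(n+"0.npy"))
    best=min((fit(C,[.485,.018,t,t-1.5]) for t in (-1.5,-1.2,-.9,1.2,1.9) ),key=lambda r:r[1])
    print(n,np.round(best[0],4),best[1])
    x=best[0]
    print("floor",w(np.array([[.102,.114]]),*x[:3]),"corner",w(np.array([[.205,-.089]]),x[0],x[1],x[3]), "rel deg",np.degrees(x[3]-x[2]))
    m=(C[...,2]>.012)&(C[...,2]<.07)
    im=cv2.imread(f"pics/{n}0.png")
    box=(445,220,474,245) if n=="top" else (198,330,226,363)
    l,t,r,b=box;sub=C[t:b,l:r].reshape(-1,3);s2=sub[sub[:,2]>.042]
    c2=cv2.minEnclosingCircle(s2[:,:2].astype(np.float32)) if len(s2) else None
    print("cruc rim",c2,len(s2),s2[:,2].max())
    A=np.c_[2*s2[:,:2],np.ones(len(s2))]
E
```

```text
top [ 0.4827  0.0225  0.456  -1.116 ] 6.5907813059123805
floor [[0.52412392 0.16978559]] corner [[ 0.49283002 -0.20073936]] rel deg -90.06943354601319
cruc rim ((0.5659019947052002, -0.1386520266532898), 0.2162405103445053) 106 1.484771251345659
scene [ 0.4854  0.0215  0.4571 -1.1207] 24.558146812841056
floor [[0.52659372 0.16877681]] corner [[ 0.49443709 -0.20183853]] rel deg -90.39744760873114
cruc rim ((0.9179012179374695, -0.4733961522579193), 0.3514762222766876) 231 0.8887738173930706
```

```bash
python3 - <<'E'
from fit import *
def cr(P):
    f=lambda q:np.sum(np.clip(np.abs(np.hypot(P[:,0]-q[0],P[:,1]-q[1])-.0235)-.0025,0,.01)**2)
    r=min((minimize(f,[P[:,0].mean()+a,P[:,1].mean()+b],method="Nelder-Mead",options=dict(xatol=1e-5,fatol=1e-12)) for a in(-.01,0,.01) for b in(-.01,0,.01)),key=lambda r:r.fun)
    return r.x,np.sqrt(r.fun/len(P))
for n in("top","scene"):
    C=cloud(n,np.load(n+"0.npy"))
    P=C.reshape(-1,3);P=P[(abs(P[:,0]-.63)<.05)&(abs(P[:,1]+.315)<.045)]
    s=P[(P[:,2]>.042)&(P[:,2]<.056)]
    print(n,len(s),cr(s),s[:,0].min(),s[:,0].max(),s[:,1].min(),s[:,1].max())
    for nm,c in dict(bro=(.535,-.35),char=(.438,-.39)).items():
        Q=C.reshape(-1,3);Q=Q[(abs(Q[:,0]-c[0])<.05)&(abs(Q[:,1]-c[1])<.05)&(Q[:,2]>.02)];print(nm,Q.mean(0),Q.min(0),Q.max(0))
    im=cv2.imread(f"pics/{n}0.png")
    p=camera_params(n);K=p["mtx"];Ti=np.linalg.inv(p["world_from_camera"])
    q=[.4827,.0225,.456] if n=="top" else [.4854,.0215,.4571]
    for rects,z,t in ((HR,.064,q[2]),([BK],.114,q[2]),([BR],.064,-1.118)):
      for r in rects:
        co=w(np.array([[r[0],r[2]],[r[1],r[2]],[r[1],r[3]],[r[0],r[3]]]),q[0],q[1],t)
        c=np.c_[co,np.full(4,z),np.ones(4)]@Ti.T
        uv=np.c_[K[0,2]-K[0,0]*c[:,0]/c[:,2],K[1,2]+K[1,1]*c[:,1]/c[:,2]]
        cv2.polylines(im,[np.round(uv).astype(int)],True,(0,0,255),1)
    cv2.imwrite(f"pics/{n}fit.png",cv2.resize(im[150:400,170:520] if n=="top" else im[130:380,180:530],None,fx=2.2,fy=2.2))
E
```

```text
top 98 (array([ 0.63085798, -0.31805354]), np.float64(0.00027085449178960915)) 0.6073053416014023 0.6548063226616572 -0.3445612028078136 -0.29445335943377
bro [ 0.53418996 -0.34824799  0.03251417] [ 0.51736184 -0.36805546  0.02022033] [ 0.55013299 -0.33513166  0.05059334]
char [ 0.43289984 -0.38670544  0.03127956] [ 0.39429826 -0.41967116  0.02004025] [ 0.47038556 -0.35753743  0.04254125]
scene 228 (array([ 0.63338996, -0.3198978 ]), np.float64(0.000443484854970065)) 0.6055695015613098 0.6584607845436897 -0.3450438286413103 -0.2939279729467957
bro [ 0.54232636 -0.35509875  0.03262546] [ 0.52250926 -0.36917329  0.02002912] [ 0.56539022 -0.33609615  0.05105376]
char [ 0.43992269 -0.39065911  0.0322155 ] [ 0.39708714 -0.41968476  0.02018255] [ 0.47510612 -0.35957778  0.03768165]
```

View pics/topfit.png

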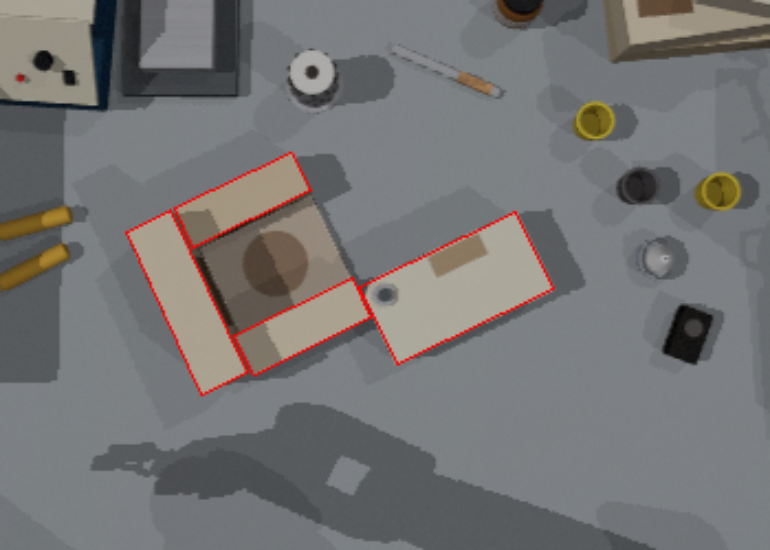

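View pics/scenefit.png

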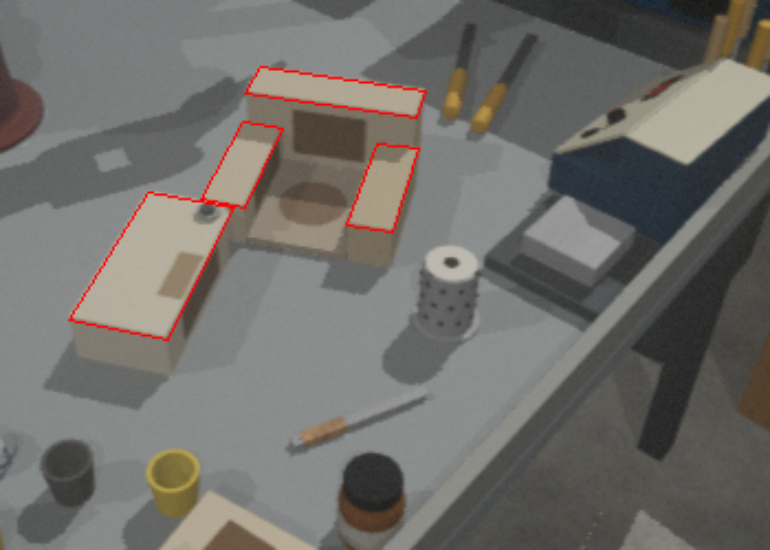

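The model outlines match both views. I take these poses:
- **Hearth:** (0.484, 0.022), yaw 0.456.
- **Brick:** about −90° to the hearth.
- **Crucible:** (0.632, −0.319).
- **Floor centre:** (0.525, 0.169).

Now I'm moving over the crucible.

Request:
play_rows --deltas '[[[0.02,-0.045,0],-0.02],[[0.043,-0.091,0],-0.04],[[0.064,-0.137,0],-0.06],[[0.085,-0.182,0],-0.08],[[0.107,-0.228,0],-0.1]]' --grip 1

```text
time: 1.02
tool_pos: [0.3128, 0.3609, 0.2315]
tool_rot: [0.0, 0.216, 0.976, 0.0]
contact_force: [1.2, -1.2, -0.4]
gripper_width: 0.998
```

Request:
play_rows --deltas '[[[0.02,-0.045,0],-0.02],[[0.043,-0.091,0],-0.04],[[0.064,-0.137,0],-0.06],[[0.085,-0.182,0],-0.08],[[0.107,-0.228,0],-0.1]]'

```text
time: 1.65
tool_pos: [0.4198, 0.1328, 0.2316]
tool_rot: [0.001, 0.264, 0.964, 0.0]
contact_force: [0.4, 0.9, 0.4]
gripper_width: 1.001
```

Request:
play_rows --deltas '[[[0.02,-0.045,0],-0.02],[[0.043,-0.091,0],-0.04],[[0.064,-0.137,0],-0.06],[[0.085,-0.182,0],-0.08],[[0.107,-0.228,0],-0.08]]'

```text
time: 2.28
tool_pos: [0.5269, -0.0954, 0.2315]
tool_rot: [0.0, 0.303, 0.953, 0.0]
contact_force: [1.0, -1.0, 0.1]
gripper_width: 1.0
```

Request:
play_rows --deltas '[[[0.02,-0.045,0],0],[[0.043,-0.091,0],0],[[0.064,-0.137,0],0],[[0.085,-0.182,0],0],[[0.106,-0.225,0],0]]'

```text
time: 2.9
tool_pos: [0.6329, -0.3204, 0.2313]
tool_rot: [0.0, 0.303, 0.953, 0.0]
contact_force: [-0.3, 0.4, -0.5]
gripper_width: 1.0
```

```bash
cat >> h.py <<'E'
def st():
    s=status.state();q=s["tool_rot"];
    from scipy.spatial.transform import Rotation as R
    m=R.from_quat(np.r_[q[1:],q[0]]).as_matrix()
    print("t",round(float(s["time"]),2),"tcp",np.round(s["tool_pos"],4),"jaw deg",round(np.degrees(np.arctan2(m[1,1],m[0,1])),1),"z",np.round(m[:,2],3),"F",np.round(s["contact_force"],1),"w",round(float(s["gripper_width"]),3),"q",np.round(s["joint_pos"],2))
    return s
E
python3 - <<'E'
from h import *
st()
im,d=grab_frame("wrist");cv2.imwrite("pics/w1.png",im)
p=camera_params("wrist");print(p)
print([(np.round(b["box"]),round(b["confidence"],2)) for b in boxes_of("wrist","crucible")])
E
```

```text
t 2.9 tcp [ 0.6329 -0.3204  0.2313] jaw deg 54.8 z [ 0. -0. -1.] F [-0.3  0.4 -0.5] w 1.0 q [-0.57  0.25  1.4   0.    1.5  -1.53]
{'mtx': array([[371.64829954,   0.        , 318.20377389],
       [  0.        , 371.64829954, 239.69896437],
       [  0.        ,   0.        ,   1.        ]]), 'world_from_camera': array([[ 0.57976663, -0.78391163, -0.22215582,  0.57699484],
       [ 0.81477916,  0.55700731,  0.16086573, -0.28530006],
       [-0.0023621 , -0.27427251,  0.96164911,  0.37269084],
       [ 0.        ,  0.        ,  0.        ,  1.        ]])}
[(array([394., 217., 450., 281.]), 0.92), (array([197., 238., 254., 299.]), 0.84), (array([288., 186., 348., 243.]), 0.73)]
```

View pics/w1.png

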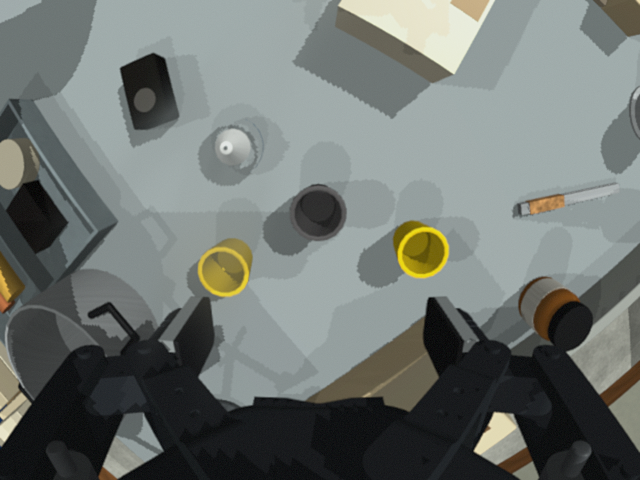

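```bash
python3 - <<'E'
from fit import *
p=camera_params("wrist");K=p["mtx"];T=p["world_from_camera"]
def ray(u,v,z):
    x,y=(u-K[0,2])/K[0,0],(v-K[1,2])/K[1,1];r=np.hypot(x,y)
    d=np.array([np.sin(r)*x/r,-np.sin(r)*y/r,-np.cos(r)]) if r>0 else np.array([0,0,-1.])
    D=T[:3,:3]@d;return T[:3,3]+D*(z-T[2,3])/D[2]
# rim ellipse outer ~ left293..347, top 184..241
for u,v in((319.5,212),):print(ray(u,v,.05))
print("width chk",np.linalg.norm(ray(292,212,.05)-ray(347,212,.05)))
ye=np.array([ray(223,271,.05),ray(424,251,.05),ray(226,148,.045)]);print(ye)
for c in (np.array([.631,-.319]),):
  for a in (40,45,50,55,60,65,70,120,130,140,145,150):
    m=9
    A=np.radians(a);j=np.array([np.cos(A),np.sin(A)]);k=np.array([-j[1],j[0]])
    for sgn in(1,-1):
      for q,r in zip(ye,(.026,.026,.03)):
        l=np.array([[(q[:2]-c)@j*sgn,(q[:2]-c)@k]])
        m=min(m,rectdist(l,.0425,.057,-.012,.012)[0]-r)
    print(a,round(m,4))
E
```

```text
[ 0.63013063 -0.3202527   0.05      ]
width chk 0.0487769655921438
[[ 0.62304989 -0.42739616  0.05      ]
 [ 0.71653746 -0.26164581  0.05      ]
 [ 0.53458321 -0.35452748  0.045     ]]
40 0.0158
45 0.0178
50 0.0191
55 0.0205
60 0.0227
65 0.0257
70 0.0247
120 0.0331
130 0.0411
140 0.0472
145 0.0424
150 0.0375
```

Request:
play_rows --deltas '[[[-0.002,0.001,-0.04],0],[[-0.002,0.001,-0.085],0],[[-0.002,0.001,-0.13],0],[[-0.002,0.001,-0.16],0],[[-0.002,0.001,-0.18],0]]'

```text
time: 3.62
tool_pos: [0.6294, -0.3165, 0.0493]
tool_rot: [-0.001, 0.302, 0.953, 0.0]
contact_force: [0.4, -0.6, 1.1]
gripper_width: 1.005
```

Request:
play_rows --deltas '[[[0,0,-0.01],0],[[0,0,-0.02],0],[[0,0,-0.03],0],[[0,0,-0.036],0],[[0,0,-0.036],0]]'

```text
time: 4.25
tool_pos: [0.6301, -0.3176, 0.0149]
tool_rot: [-0.0, 0.303, 0.953, 0.0]
contact_force: [-0.2, 0.5, 0.7]
gripper_width: 1.002
```

Request:
play_rows --deltas '[[[0,0,0],0],[[0,0,0],0],[[0,0,0],0],[[0,0,0],0],[[0,0,0],0]]' --grip -1

```text
time: 4.88
tool_pos: [0.6309, -0.3183, 0.0165]
tool_rot: [0.001, 0.303, 0.953, -0.0]
contact_force: [-1.7, -0.8, 5.6]
gripper_width: 0.585
```

Request:
play_rows --deltas '[[[0,0,0],0],[[0,0,0],0],[[0,0,0],0],[[0,0,0],0]]'

```text
time: 5.38
tool_pos: [0.6309, -0.3183, 0.0165]
tool_rot: [0.001, 0.303, 0.953, -0.0]
contact_force: [-0.5, -0.4, 4.9]
gripper_width: 0.582
```

```bash
python3 - <<'E'
from h import *
st()
im,d=grab_frame("wrist");cv2.imwrite("pics/w2.png",im)
E
```

```text
t 5.38 tcp [ 0.6309 -0.3183  0.0165] jaw deg 54.8 z [ 0.001 -0.001 -1.   ] F [-0.5 -0.4  4.9] w 0.582 q [-0.57  0.44  1.54 -0.    1.16 -1.53]
```

View pics/w2.png

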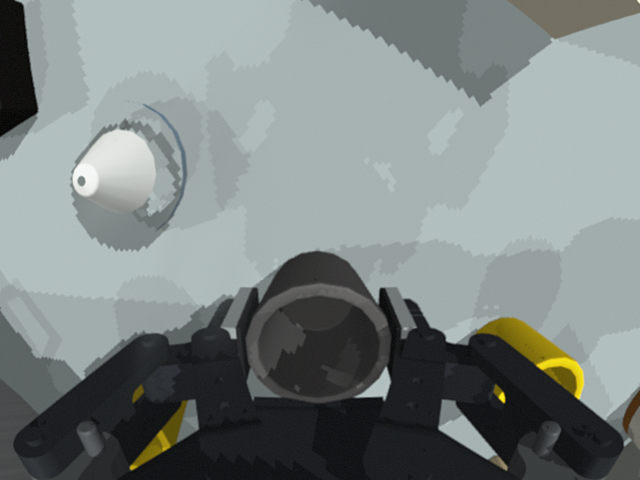

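Request:
play_rows --deltas '[[[0,0,0.01],0],[[0,0,0.03],0],[[0,0,0.065],0],[[0,0,0.105],0],[[0,0,0.14],0]]'

```text
time: 6.05
tool_pos: [0.6306, -0.3177, 0.1581]
tool_rot: [0.001, 0.303, 0.953, -0.0]
contact_force: [-0.4, -0.9, -1.1]
gripper_width: 0.582
```

Request:
play_rows --deltas '[[[-0.005,0.023,0.01],0],[[-0.013,0.06,0.02],0],[[-0.022,0.1,0.02],0],[[-0.03,0.14,0.02],0],[[-0.039,0.18,0.02],0]]'

```text
time: 6.68
tool_pos: [0.5911, -0.1363, 0.1765]
tool_rot: [0.001, 0.303, 0.953, 0.0]
contact_force: [-0.0, -0.2, -1.7]
gripper_width: 0.582
```

Request:
play_rows --deltas '[[[-0.009,0.04,0],0],[[-0.017,0.08,0],0],[[-0.026,0.12,0],0],[[-0.035,0.16,0],0],[[-0.043,0.2,0],0]]'

```text
time: 7.3
tool_pos: [0.5479, 0.0637, 0.1764]
tool_rot: [0.001, 0.303, 0.953, 0.0]
contact_force: [0.0, 0.2, -1.2]
gripper_width: 0.583
```

Request:
play_rows --deltas '[[[-0.008,0.036,0],0],[[-0.015,0.068,0],0],[[-0.02,0.092,0],0],[[-0.023,0.106,0],0],[[-0.023,0.106,0],0]]'

```text
time: 7.92
tool_pos: [0.5253, 0.1687, 0.1758]
tool_rot: [0.0, 0.302, 0.953, 0.0]
contact_force: [-0.5, -0.2, -1.3]
gripper_width: 0.578
```

```bash
python3 - <<'E'
from h import *
st()
im,d=grab_frame("wrist");cv2.imwrite("pics/w3.png",im)
E
```

```text
t 7.92 tcp [0.5253 0.1687 0.1758] jaw deg 54.9 z [ 0.001 -0.    -1.   ] F [-0.5 -0.2 -1.3] w 0.578 q [ 0.18 -0.08  1.84 -0.    1.38 -0.78]
```

View pics/w3.png

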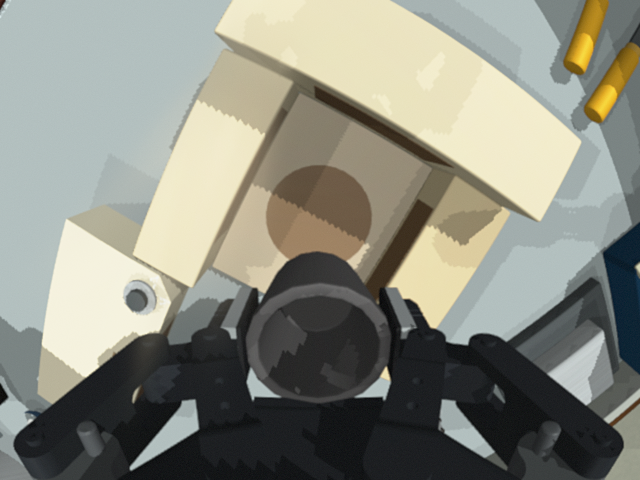

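Request:
play_rows --deltas '[[[0,0,-0.03],0],[[0,0,-0.06],0],[[0,0,-0.09],0],[[0,0,-0.11],0],[[0,0,-0.125],0]]'

```text
time: 8.6
tool_pos: [0.5255, 0.1677, 0.0495]
tool_rot: [-0.0, 0.303, 0.953, -0.0]
contact_force: [1.0, 0.5, -1.3]
gripper_width: 0.58
```

Request:
play_rows --deltas '[[[0,0,-0.006],0],[[0,0,-0.011],0],[[0,0,-0.015],0],[[0,0,-0.018],0],[[0,0,-0.019],0]]'

```text
time: 9.22
tool_pos: [0.5254, 0.1683, 0.0313]
tool_rot: [0.0, 0.303, 0.953, 0.0]
contact_force: [0.4, -0.3, -1.6]
gripper_width: 0.581
```

Request:
play_rows --deltas '[[[0,0,-0.001],0],[[0,0,-0.002],0],[[0,0,-0.002],0]]'

```text
time: 9.6
tool_pos: [0.5253, 0.1683, 0.0293]
tool_rot: [-0.0, 0.303, 0.953, -0.0]
contact_force: [-1.0, 0.1, -2.3]
gripper_width: 0.583
```

Request:
play_rows --deltas '[[[0,0,-0.001],0],[[0,0,-0.001],0]]'

```text
time: 9.85
tool_pos: [0.5255, 0.1683, 0.0285]
tool_rot: [0.0, 0.303, 0.953, 0.0]
contact_force: [-0.3, -0.3, -0.3]
gripper_width: 0.576
```

Request:
play_rows --deltas '[[[0,0,-0.001],0],[[0,0,-0.001],0]]'

```text
time: 10.1
tool_pos: [0.5258, 0.1682, 0.0285]
tool_rot: [0.0, 0.302, 0.953, -0.0]
contact_force: [-2.4, -1.5, 5.4]
gripper_width: 0.583
```

Request:
play_rows --deltas '[[[0,0,0],0],[[0,0,0],0],[[0,0,0],0],[[0,0,0],0]]' --grip 0.55

```text
time: 10.6
tool_pos: [0.5253, 0.1683, 0.0272]
tool_rot: [-0.0, 0.303, 0.953, -0.0]
contact_force: [0.5, -0.4, -0.1]
gripper_width: 0.772
```

```bash
python3 - <<'E'
from h import *
st()
im,d=grab_frame("wrist");cv2.imwrite("pics/w4.png",im)
E
```

```text
t 10.6 tcp [0.5253 0.1683 0.0272] jaw deg 54.8 z [-0.  0. -1.] F [ 0.5 -0.4 -0.1] w 0.772 q [ 0.18  0.1   1.93  0.    1.11 -0.78]
```

View pics/w4.png

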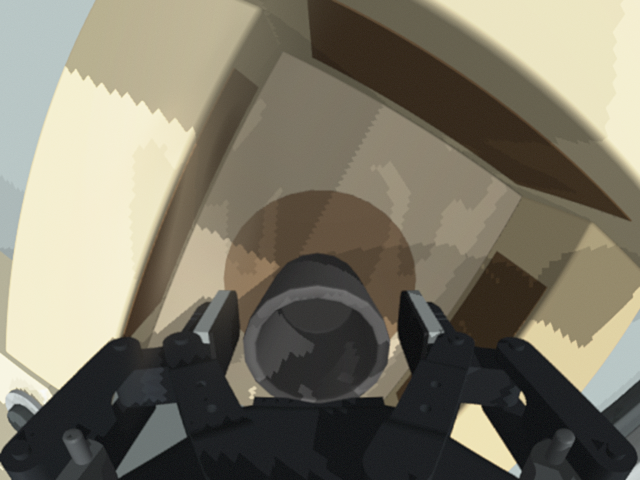

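The crucible is released and standing. I'll lift off, then close and turn the gripper on the way to the brick's outer face.

Request:
play_rows --deltas '[[[0,0,0.01],0],[[0,0,0.03],0],[[0,0,0.065],0],[[0,0,0.105],0],[[0,0,0.145],0]]'

```text
time: 11.28
tool_pos: [0.5256, 0.1684, 0.1755]
tool_rot: [0.001, 0.303, 0.953, 0.001]
contact_force: [-0.1, 0.2, -0.4]
gripper_width: 0.776
```

```bash
python3 - <<'E'
from h import *
st()
for n in("wrist","scene"):
    im,d=grab_frame(n);cv2.imwrite(f"pics/{n}5.png",im);np.save(n+"5.npy",d)
C=cloud("scene",d);P=C.reshape(-1,3)
P=P[(abs(P[:,0]-.525)<.045)&(abs(P[:,1]-.169)<.045)&(P[:,2]>.054)&(P[:,2]<.072)]
from scipy.optimize import minimize
f=lambda q:np.sum(np.clip(np.abs(np.hypot(P[:,0]-q[0],P[:,1]-q[1])-.0235)-.0025,0,.01)**2)
r=minimize(f,[.525,.169],method="Nelder-Mead",options=dict(xatol=1e-5,fatol=1e-12));print(len(P),r.x,np.sqrt(r.fun/len(P)))
E
```

```text
t 11.28 tcp [0.5256 0.1684 0.1755] jaw deg 54.8 z [ 0.002  0.    -1.   ] F [-0.1  0.2 -0.4] w 0.776 q [ 0.18 -0.08  1.84  0.    1.38 -0.78]
130 [0.52864996 0.16565297] 0.0006900923103234845
```

View pics/scene5.png

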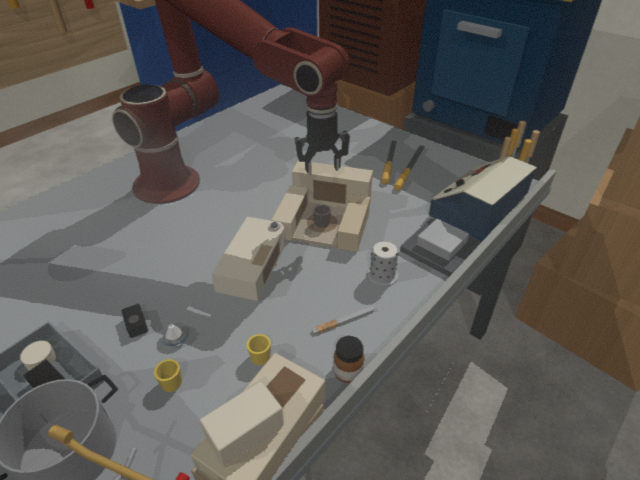

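The crucible stands upright on the dark floor spot at scene pixel (322,215), about 4 mm from the centre. Next is the push start point.

Request:
play_rows --deltas '[[[-0.006,-0.028,0],-0.16],[[-0.012,-0.056,0],-0.32],[[-0.018,-0.084,0],-0.48],[[-0.023,-0.112,0],-0.64],[[-0.029,-0.14,0],-0.8]]' --grip -1

```text
time: 12.0
tool_pos: [0.496, 0.0274, 0.1729]
tool_rot: [0.0, 0.652, 0.758, 0.0]
contact_force: [0.0, -0.1, -0.3]
gripper_width: -0.004
```

Request:
play_rows --deltas '[[[-0.006,-0.028,0],-0.16],[[-0.012,-0.056,0],-0.32],[[-0.018,-0.084,0],-0.48],[[-0.023,-0.112,0],-0.64],[[-0.029,-0.14,0],-0.8]]'

```text
time: 12.62
tool_pos: [0.4671, -0.1126, 0.1729]
tool_rot: [0.0, 0.896, 0.445, 0.0]
contact_force: [0.5, 0.3, 0.5]
gripper_width: 0.004
```

Request:
play_rows --deltas '[[[-0.006,-0.028,0],-0.16],[[-0.012,-0.056,0],-0.32],[[-0.017,-0.082,0],-0.475],[[-0.017,-0.082,0],-0.475]]'

```text
time: 13.12
tool_pos: [0.45, -0.1948, 0.1728]
tool_rot: [0.0, 0.975, 0.223, 0.0]
contact_force: [-0.3, 0.6, -0.4]
gripper_width: 0.005
```

```bash
python3 - <<'E'
from h import *
st()
im,d=grab_frame("wrist");cv2.imwrite("pics/w6.png",im)
E
```

```text
t 13.12 tcp [ 0.45   -0.1948  0.1728] jaw deg -64.2 z [ 0. -0. -1.] F [-0.3  0.6 -0.4] w 0.005 q [-0.56 -0.24  1.98  0.    1.4   0.56]
```

View pics/w6.png

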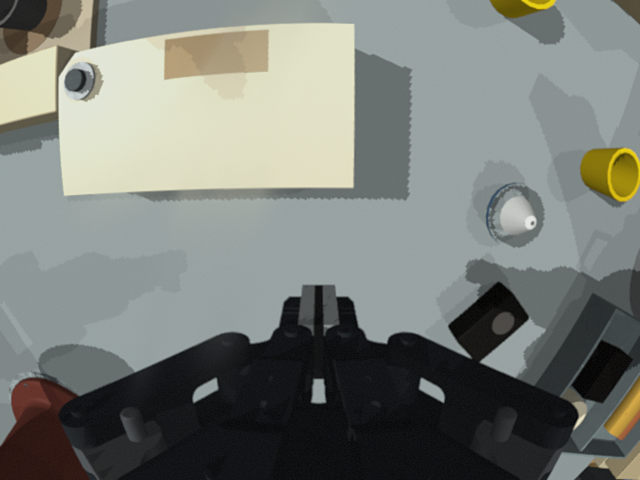

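Request:
play_rows --deltas '[[[0,0,-0.035],0],[[0,0,-0.075],0],[[0,0,-0.11],0],[[0,0,-0.132],0],[[0,0,-0.143],0]]'

```text
time: 13.8
tool_pos: [0.4498, -0.1923, 0.028]
tool_rot: [-0.001, 0.974, 0.225, -0.001]
contact_force: [0.5, -0.3, 0.2]
gripper_width: -0.004
```

```bash
python3 - <<'E'
from fit import *
st()
B=(.484,.022)
# tool path: local (0.18, ly) in brick frame
def p(yaw,ly=-.101,lx=.18): return w(np.array([[lx,ly]]),*B,yaw)[0]
prev=None
for k in range(0,24):
    yaw=-1.118+k*np.radians(4)
    q=p(yaw); print(k,np.round(np.degrees(yaw),1),np.round(q,3))
print("end",p(.456),p(.456,-.103))
E
```

```text
t 13.8 tcp [ 0.4498 -0.1923  0.028 ] jaw deg -64.0 z [-0.002  0.002 -1.   ] F [ 0.5 -0.3  0.2] w -0.004 q [-0.56 -0.05  2.08  0.    1.11  0.56]
0 -64.1 [ 0.472 -0.184]
1 -60.1 [ 0.486 -0.184]
2 -56.1 [ 0.501 -0.184]
3 -52.1 [ 0.515 -0.182]
4 -48.1 [ 0.529 -0.179]
5 -44.1 [ 0.543 -0.176]
6 -40.1 [ 0.557 -0.171]
7 -36.1 [ 0.57  -0.166]
8 -32.1 [ 0.583 -0.159]
9 -28.1 [ 0.595 -0.152]
10 -24.1 [ 0.607 -0.144]
11 -20.1 [ 0.618 -0.135]
12 -16.1 [ 0.629 -0.125]
13 -12.1 [ 0.639 -0.114]
14 -8.1 [ 0.648 -0.103]
15 -4.1 [ 0.656 -0.091]
16 -0.1 [ 0.664 -0.079]
17 3.9 [ 0.671 -0.066]
18 7.9 [ 0.676 -0.053]
19 11.9 [ 0.681 -0.04 ]
20 15.9 [ 0.685 -0.026]
21 19.9 [ 0.688 -0.012]
22 23.9 [0.689 0.003]
23 27.9 [0.69  0.017]
end [0.6900842  0.01058493] [0.69096492 0.00878929]
```

Request:
play_rows --deltas '[[[0.012,0.006,0],0],[[0.022,0.01,0],0],[[0.036,0.011,0],0.07],[[0.051,0.011,0],0.14],[[0.065,0.013,0],0.21]]'

```text
time: 14.42
tool_pos: [0.5162, -0.1811, 0.0306]
tool_rot: [0.001, 0.945, 0.327, -0.001]
contact_force: [-5.3, -1.6, 2.7]
gripper_width: -0.0
```

Request:
play_rows --deltas '[[[0.014,0.003,0],0.07],[[0.028,0.006,0],0.14],[[0.042,0.011,0],0.21],[[0.055,0.016,0],0.28],[[0.068,0.023,0],0.35]]'

```text
time: 15.05
tool_pos: [0.5845, -0.1581, 0.0305]
tool_rot: [0.001, 0.874, 0.486, -0.0]
contact_force: [-4.1, -2.3, 1.3]
gripper_width: -0.001
```

```bash
python3 - <<'E'
from fit import *
st()
im,d=grab_frame("wrist");cv2.imwrite("pics/w7.png",im)
im,d=grab_frame("top");cv2.imwrite("pics/t7.png",im)
print(fit(cloud("top",d),[-.5],(.4827,.0225,.456)))
E
```

```text
t 15.05 tcp [ 0.5845 -0.1581  0.0305] jaw deg -31.8 z [ 0.    -0.002 -1.   ] F [-4.1 -2.3  1.3] w -0.001 q [-0.39  0.21  1.8  -0.    1.13  0.17]
(array([-0.46650391]), np.float64(19.346288702884088))
```

View pics/w7.png

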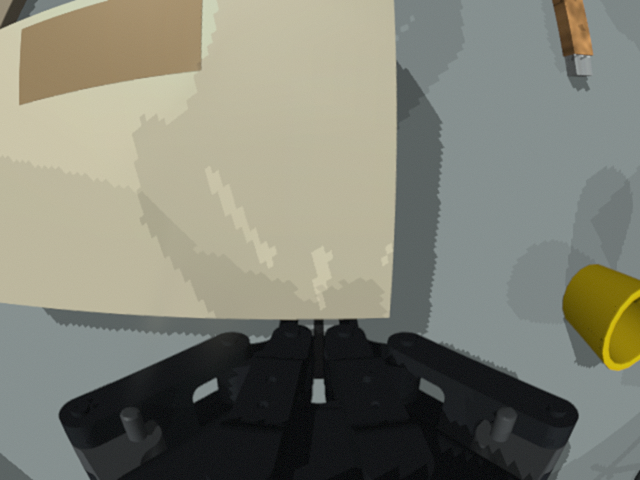

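View pics/t7.png

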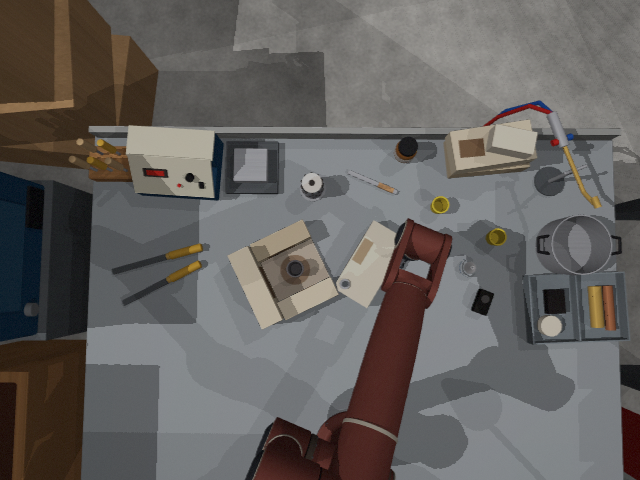

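The brick turns smoothly on its bolt with about 5 N of push force, and the crucible at top (295,268) hasn't moved. I'll keep pushing.

Request:
play_rows --deltas '[[[0.012,0.007,0],0.07],[[0.024,0.015,0],0.14],[[0.035,0.024,0],0.21],[[0.046,0.034,0],0.28],[[0.056,0.045,0],0.35]]'

```text
time: 15.78
tool_pos: [0.64, -0.1136, 0.0304]
tool_rot: [0.001, 0.777, 0.63, -0.0]
contact_force: [-1.9, -3.4, 1.5]
gripper_width: -0.001
```

Request:
play_rows --deltas '[[[0.009,0.011,0],0.07],[[0.017,0.023,0],0.14],[[0.025,0.035,0],0.21],[[0.032,0.048,0],0.28],[[0.037,0.061,0],0.35]]'

```text
time: 16.4
tool_pos: [0.6773, -0.0523, 0.0304]
tool_rot: [0.001, 0.655, 0.756, -0.0]
contact_force: [0.6, -3.6, -0.1]
gripper_width: 0.005
```

```bash
python3 - <<'E'
from fit import *
st()
im,d=grab_frame("wrist");cv2.imwrite("pics/w8.png",im)
im,d=grab_frame("top");cv2.imwrite("pics/t8.png",im)
print(fit(cloud("top",d),[.2],(.4827,.0225,.456)))
im,d=grab_frame("scene");cv2.imwrite("pics/s8.png",im)
print(fit(cloud("scene",d),[.2],(.4854,.0215,.457)))
E
```

```text
t 16.4 tcp [ 0.6773 -0.0523  0.0304] jaw deg 8.1 z [ 0.002 -0.002 -1.   ] F [ 0.6 -3.6 -0.1] w 0.005 q [-0.19  0.36  1.61 -0.    1.17 -0.33]
(array([0.24390625]), np.float64(105.7003292159617))
(array([0.07734375]), np.float64(420.73982675702257))
```

View pics/s8.png

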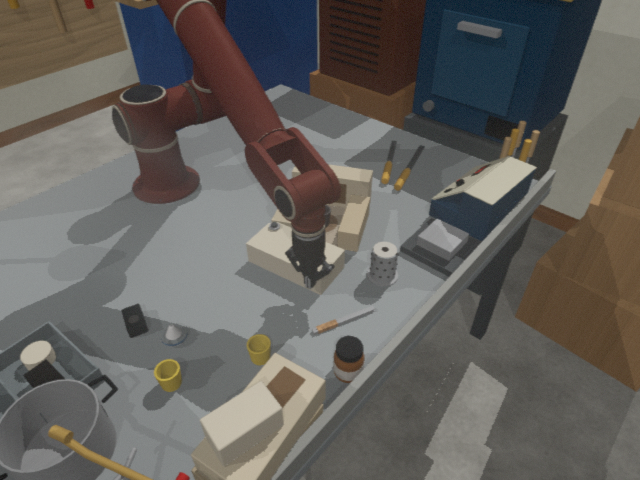

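```bash
python3 - <<'E'
from fit import *
C=cloud("top",np.load("top0.npy"));print(C[185,306],C[195,320],C[176,312])
p=lambda d,ly=-.101:np.round(w(np.array([[.18,ly]]),.484,.022,np.radians(d))[0],4)
for d in (8,12,16,18,20,22,24,26.1):print(d,p(d))
E
```

```text
[0.76515851 0.13463995 0.093422  ] [0.7514592  0.09578163 0.00467683] [0.79185555 0.11770884 0.09164966]
8 [ 0.6763 -0.053 ]
12 [ 0.6811 -0.0394]
16 [ 0.6849 -0.0255]
18 [ 0.6864 -0.0184]
20 [ 0.6877 -0.0113]
22 [ 0.6887 -0.0042]
24 [0.6895 0.0029]
26.1 [0.6901 0.0105]
```

Request:
play_rows --deltas '[[[0.004,0.01,0],0.05],[[0.007,0.021,0],0.105],[[0.0095,0.031,0],0.16],[[0.011,0.038,0],0.2],[[0.011,0.0415,0],0.21]]'

```text
time: 17.18
tool_pos: [0.6881, -0.0104, 0.0299]
tool_rot: [0.001, 0.573, 0.82, 0.0]
contact_force: [2.4, -4.7, 1.0]
gripper_width: -0.003
```

```bash
python3 - <<'E'
from fit import *
st()
for n,q in(("top",(.4827,.0225,.456)),("scene",(.4854,.0215,.457))):
    im,d=grab_frame(n)
    p=camera_params(n);K=p["mtx"];Ti=np.linalg.inv(p["world_from_camera"])
    for t,col in((np.radians(23),(0,0,255)),(q[2],(0,255,0))):
        r=BR;co=w(np.array([[r[0],r[2]],[r[1],r[2]],[r[1],r[3]],[r[0],r[3]]]),q[0],q[1],t)
        c=np.c_[co,np.full(4,.064),np.ones(4)]@Ti.T
        uv=np.c_[K[0,2]-K[0,0]*c[:,0]/c[:,2],K[1,2]+K[1,1]*c[:,1]/c[:,2]]
        cv2.polylines(im,[np.round(uv*16).astype(int)],True,col,1,cv2.LINE_AA,4)
    im=im[190:340,220:420] if n=="top" else im[150:300,220:420]
    cv2.imwrite(f"pics/{n}9.png",cv2.resize(im,None,fx=3.5,fy=3.5,interpolation=cv2.INTER_NEAREST))
im,d=grab_frame("wrist");cv2.imwrite("pics/w9.png",im)
E
```

```text
t 17.18 tcp [ 0.6881 -0.0104  0.0299] jaw deg 20.1 z [ 0.002 -0.001 -1.   ] F [ 2.4 -4.7  1. ] w -0.003 q [-0.12  0.38  1.59 -0.    1.17 -0.47]
```

View pics/scene9.png

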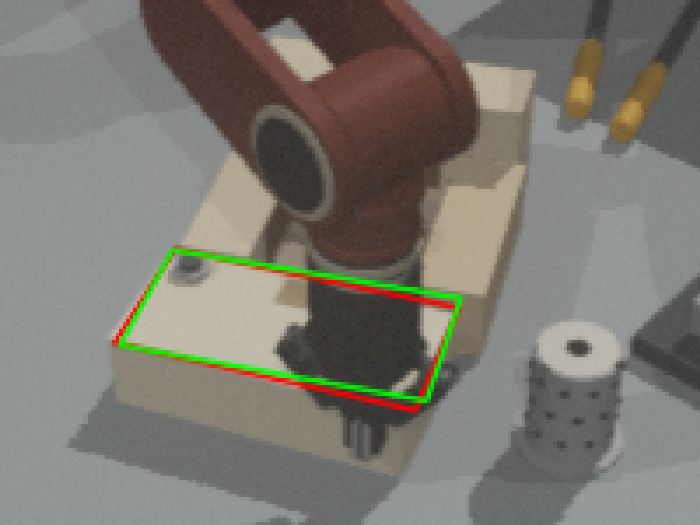

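View pics/w9.png

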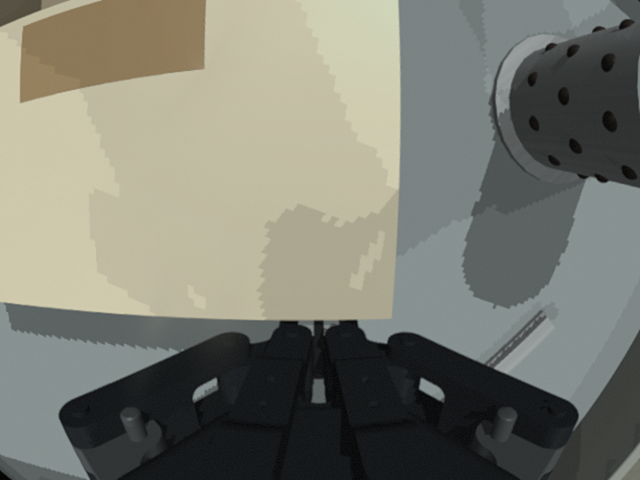

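Request:
play_rows --deltas '[[[0.0005,0.003,0],0.016],[[0.001,0.006,0],0.032],[[0.0014,0.009,0],0.048],[[0.0017,0.012,0],0.06],[[0.0018,0.014,0],0.07]]'

```text
time: 17.95
tool_pos: [0.6894, 0.003, 0.0298]
tool_rot: [0.001, 0.544, 0.839, -0.0]
contact_force: [1.1, -5.8, 0.9]
gripper_width: 0.003
```

Request:
play_rows --deltas '[[[0.0001,0.001,0],0.007],[[0.0002,0.002,0],0.014],[[0.0003,0.003,0],0.02]]'

```text
time: 18.32
tool_pos: [0.6897, 0.0059, 0.0298]
tool_rot: [0.001, 0.535, 0.845, -0.0]
contact_force: [1.2, -4.5, 2.4]
gripper_width: -0.0
```

```bash
cat > ov.py <<'E'
from fit import *
import sys
k=sys.argv[1]
st()
for n,q in(("top",(.4827,.0225,.456)),("scene",(.4854,.0215,.457))):
    im,d=grab_frame(n);np.save(n+k+".npy",d)
    p=camera_params(n);K=p["mtx"];Ti=np.linalg.inv(p["world_from_camera"])
    cv2.imwrite(f"pics/{n}{k}full.png",im)
    for t,col in((q[2],(0,255,0)),):
        r=BR;co=w(np.array([[r[0],r[2]],[r[1],r[2]],[r[1],r[3]],[r[0],r[3]]]),q[0],q[1],t)
        c=np.c_[co,np.full(4,.064),np.ones(4)]@Ti.T
        uv=np.c_[K[0,2]-K[0,0]*c[:,0]/c[:,2],K[1,2]+K[1,1]*c[:,1]/c[:,2]]
        cv2.polylines(im,[np.round(uv*16).astype(int)],True,col,1,cv2.LINE_AA,4)
    im=im[190:340,220:420] if n=="top" else im[150:300,220:420]
    cv2.imwrite(f"pics/{n}{k}.png",cv2.resize(im,None,fx=3.5,fy=3.5,interpolation=cv2.INTER_NEAREST))
E
python3 ov.py 10
```

```text
t 18.32 tcp [0.6897 0.0059 0.0298] jaw deg 25.3 z [ 0.    -0.001 -1.   ] F [ 1.2 -4.5  2.4] w -0.0 q [-0.1   0.38  1.58 -0.    1.17 -0.54]
```

View pics/scene10.png

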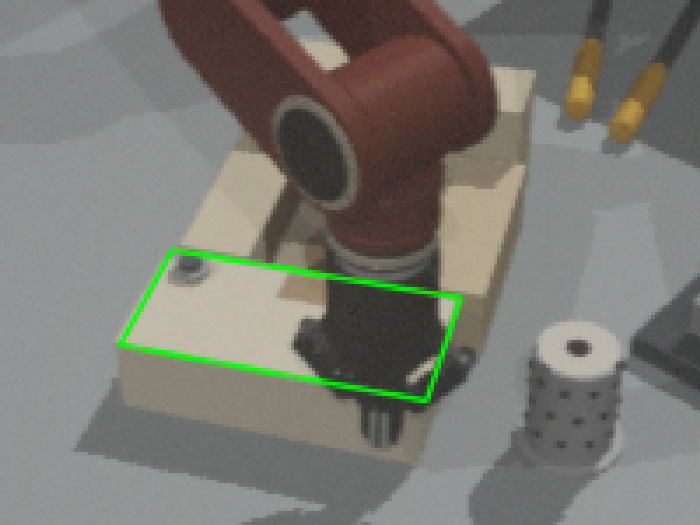

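Request:
play_rows --deltas '[[[-0.0003,0.001,0],0.004],[[-0.0005,0.002,0],0.008]]'

```text
time: 18.68
tool_pos: [0.6896, 0.0082, 0.0298]
tool_rot: [0.001, 0.532, 0.847, 0.0]
contact_force: [2.8, -4.6, 1.3]
gripper_width: -0.001
```

Request:
play_rows --deltas '[[[-0.0003,0.0008,0],0],[[-0.0005,0.0015,0],0]]'

```text
time: 18.92
tool_pos: [0.6892, 0.0099, 0.0298]
tool_rot: [0.001, 0.532, 0.847, 0.0]
contact_force: [3.1, -4.0, 1.5]
gripper_width: 0.003
```

Request:
play_rows --deltas '[[[-0.0003,0.0008,0],0],[[-0.0005,0.0015,0],0]]'

```text
time: 19.18
tool_pos: [0.6888, 0.0115, 0.0298]
tool_rot: [0.001, 0.532, 0.847, 0.0]
contact_force: [4.0, -3.7, 0.6]
gripper_width: 0.004
```

Request:
play_rows --deltas '[[[0,0,0],0],[[0.004,-0.009,0],0],[[0.012,-0.027,0.0],0],[[0.017,-0.036,0.03],0],[[0.017,-0.036,0.07],0]]'

```text
time: 19.8
tool_pos: [0.7039, -0.0257, 0.0976]
tool_rot: [-0.002, 0.533, 0.846, -0.001]
contact_force: [-0.8, 0.3, 0.6]
gripper_width: 0.001
```

Request:
play_rows --deltas '[[[0,-0.03,0.04],0],[[-0.03,-0.08,0.07],0],[[-0.06,-0.13,0.07],0],[[-0.09,-0.18,0.07],0],[[-0.12,-0.23,0.07],0]]'

```text
time: 20.42
tool_pos: [0.5835, -0.2563, 0.1691]
tool_rot: [-0.0, 0.532, 0.847, 0.0]
contact_force: [0.3, -1.2, 0.2]
gripper_width: 0.003
```

```bash
python3 ov.py 11; python3 - <<'E'
from fit import *
for n,q in(("top",(.4827,.0225,.456)),("scene",(.4854,.0215,.457))):
    C=cloud(n,np.load(n+"11.npy"))
    print(n,min((fit(C,[a],q) for a in(.3,.45,.6)),key=lambda r:r[1]))
    print(fit(C,[*q,.45]))
E
```

```text
t 20.43 tcp [ 0.5835 -0.2563  0.1691] jaw deg 25.7 z [-0.     0.001 -1.   ] F [ 0.3 -1.2  0.2] w 0.003 q [-0.53  0.13  1.64  0.    1.38 -0.98]
top (array([0.45369141]), np.float64(13.129098330310855))
(array([0.48345311, 0.02222674, 0.45999345, 0.45780391]), np.float64(13.121706536760255))
scene (array([0.45111328]), np.float64(34.81550064797092))
(array([0.48564721, 0.02133839, 0.45965917, 0.45328537]), np.float64(34.79955377472365))
```

View pics/scene11.png

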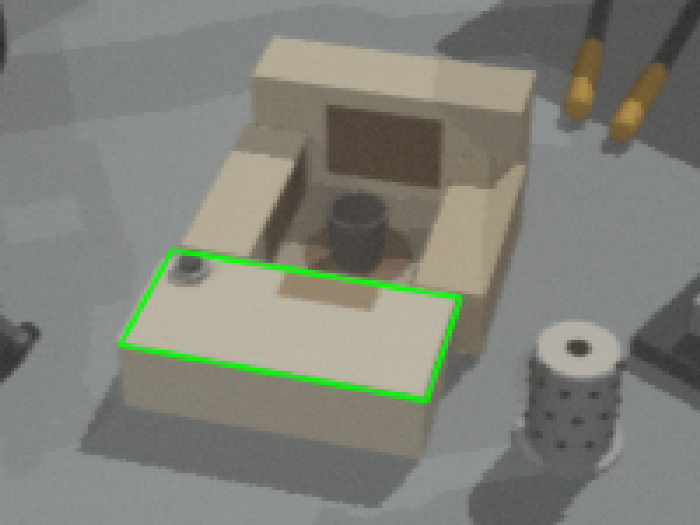

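View pics/top11.png

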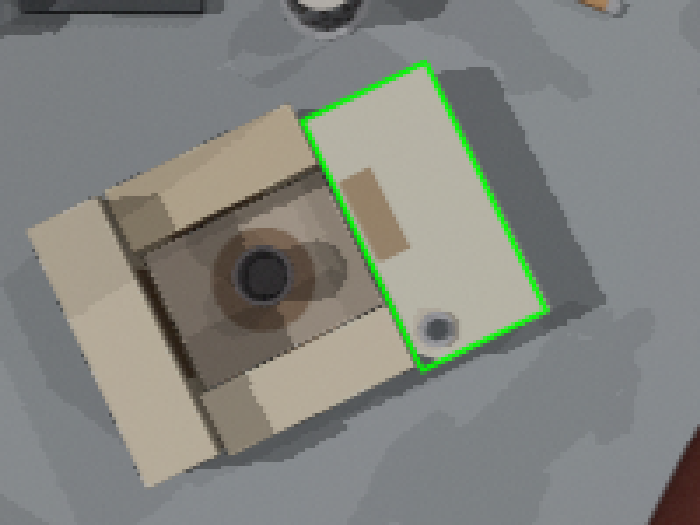

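The brick's edges lie on the outline for the shut position in both views (relative yaw −0.002 and −0.006 rad). The crucible is in the middle of the floor. I'll check the bystanders in the saved frames and hand in.

```bash
python3 - <<'E'
from fit import *
A=np.load("top0.npy");B=np.load("top11.npy");a=cloud("top",A);b=cloud("top",B)
for n,c,r in(("flux",(.535,-.35),.045),("char",(.437,-.388),.055),("flask",(.772,.115),.06)):
    o=[]
    for C in(a,b):
        P=C.reshape(-1,3);P=P[(np.hypot(P[:,0]-c[0],P[:,1]-c[1])<r)&(P[:,2]>.02)&(P[:,2]<.1)];o.append(np.r_[len(P),np.round(P.mean(0),4)])
    print(n,*o)
P=b.reshape(-1,3);P=P[(np.hypot(P[:,0]-.525,P[:,1]-.169)<.045)&(P[:,2]>.055)&(P[:,2]<.072)]
print("cruc rim mid",(P.min(0)+P.max(0))/2)
ticket.job_done()
E
```

```text
flux [ 9.800e+01  5.342e-01 -3.482e-01  3.250e-02] [ 5.000e+01  5.277e-01 -3.509e-01  3.320e-02]
char [ 3.600e+02  4.329e-01 -3.867e-01  3.130e-02] [ 9.900e+01  4.209e-01 -3.982e-01  3.200e-02]
flask [4.350e+02 7.680e-01 1.189e-01 8.240e-02] [4.350e+02 7.682e-01 1.188e-01 8.270e-02]
cruc rim mid [0.52549667 0.16685634 0.06170869]
the job is handed in; nothing more can be done
```

I stood the dark crucible in the middle of the hearth floor and pushed the front brick shut, then handed the job in at about 20.5 s of the 64 s. No verdict is reported.

- **Crucible:** it was lowered until the force showed contact, then released. It looks upright in the last pictures, and its rim is 2–3 mm from the floor centre as measured by the top camera.
- **Brick:** pushing took about 6 N at most. After I backed off, its angle to the hearth measured −0.002 rad from the top camera and −0.006 rad from the scene camera, against a limit of 0.04. I stopped there and did not press it against the wall ends.
- **Bystanders:** the flask is where it was. For the flux dish and charcoal, the last numbers differ from the start by 7 mm and 17 mm. Far fewer points were seen (50 of 98 and 99 of 360), most likely because the arm covered part of them from above. The arm never came near either on purpose, and no force suggested contact, but I did not confirm they stayed put with a clear view. I did not measure the tweezers at all. The files were nowhere near the arm's work and look unmoved in the pictures, but I did not measure them either.

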